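Register the square test plate in the corner stop

ROBOT

A 7-joint arm with a two-finger parallel gripper is mounted at the origin on a cart in front of the work surface, level with it; the furniture and walls round the work are solid. World frame = base frame: x ahead of the robot, y to its left, z up, the work surface at z = 0. Lengths are in m, angles in rad, forces in N, time in s.
With the tool pointing down it reaches from about 0.4 to 0.85 m from the base axis. Payload 10.4 kg.
Tool frame: the origin (TCP) lies between the finger pads; the fingertips stand ahead of it and the grasp point (between the pads) lies 6 mm ahead of it (finger_overhang is the z of the fingertips in the tool frame, in m); z points along the fingers, y is the direction in which the jaws open and shut (so a half turn about z gives the same grasp; the last joint's range is limited). The gripper opens to 85 mm and grips with 20 to 120 N. Pads are 22 mm wide; open, the fingers measure 114 mm over their backs; the gripper's body (76 mm by 85 mm) begins 54 mm behind the grasp point. The pads swing forward as they close: fully open they stand 13 mm farther back than shut.
Start: joints at [-1.278, 0.332, -0.065, 1.46, 0.022, 1.35, -0.088], TCP at [0.194, 0.594, 0.256] pointing down, gripper open.
Joint ranges: [-2.6, 2.6], [-0.5, 2.12], [-1.47, 1.34], [0.16, 2.42], [-1.27, 4.41], [0.06, 2.06], [-2.6, 2.6]. Speed limits (rad/s): [2.22, 2.22, 2.79, 2.79, 3.14, 3.14, 3.14].

INTERFACE

Orientations are given as a unit quaternion [x, y, z, w].
In Python, from workcell import * gives the robot as it stands.
- The arm moves only by the shell command python3 -m creep 'ROWS' [FORCE]. ROWS is JSON, a list of rows, each a list of 7 numbers: the turn, a rotation vector about the tool's x, y, z in rad, then the shift along the tool's x, y, z in mm, then the closure in counts, from 0 (fully open) to 255 (shut). In form: [[wx, wy, wz, dx, dy, dz, claw], ...]. A call has 1 to 8 rows; each row shifts and turns the commanded pose from where the row before left it, along the tool's axes as they then stand; what a row does not reach is not made up. A row lasts 1/10 s, in which the tool goes at most 50 mm and 8.59 degrees, less where a joint would pass 70% of its speed; a pose out of reach is approached as far as the arm can. A call is refused whole if a number of a shift passes 50 or a number of a turn 0.15, either way. A call with a gripper value outside its range is refused whole. The fingers move at their own pace and stop on an object; FORCE is the grip in N (left out, the last holds). Time passes only in rows, so rows that do not move let the fingers close. It gives the time, the measured TCP pose, the force and the opening at its end, in the units of the state.
- get_obs(): the state, without advancing time (a new reading comes with each control period).
- camera(name): name is "side" or "top"; returns (picture, depth): 480x640x3 uint8, blue, green, red; 480x640 float32, m along the optical axis (not along the pixel's ray), 0 where there is no reading.
- camera_model(name): a dict with "camera_matrix" (3x3 intrinsics, pixels), "k1" (the pictures are not rectified: a ray, as slopes to the right and down, at radius r is drawn at 1 + k1 r^2 times it, then the intrinsics apply), "R" (3x3) and "t" (3): a world point X has camera coordinates R X + t. Camera axes: x right, y down, z forward; pixel columns grow to the right and rows downward; lengths in m; the calibration is good to about 2 mm. A picture is of the moment at which its call begins. camera_model takes no time and is no camera call.
- hand_in(): hands the job in, once; it reports no verdict.
The state is a dict: "clock": time; "joint_pos": joint angles; "joint_velocities": joint speeds; "tau": joint torques, N m; "position": TCP position; "ee_rot": TCP orientation; "ft_force": force on the tool from outside, world axes, zero at the start; "torque": the same for the moment, N m; "grip_width": opening from 0.0 (shut) to 1.0 (fully open).
Only numpy, scipy, OpenCV 4.12 (cv2) and the standard library are available. Lean on these libraries where they do the work, as an engineer would, in place of code of your own. Each camera call takes 0.05 s, during which the arm holds its last target.

TASK

Slide the square steel test plate across the bench until one edge lies flush against the long bar of the aluminium corner stop and the neighbouring edge lies flush against the short bar, so that it sits squarely home in the corner. Keep the plate flat on the bench all the way (do not pick it up), leave the round blocks where they are, and let go of the plate at the end.

Things in the scene. Friction and masses are not known exactly. Their poses are not given: they have to be found in the camera images.
- corner_stop: L-shaped stop of two aluminium bars, fixed to the bench. Origin: inner corner of the two stop faces, on the bench top. Long bar's stop face: plane x = 0 of this frame, from y = 0 to +240 mm; short bar's: plane y = 0, from x = 0 to -80 mm; the open corner is on the -x, +y side. Bars 18 mm wide, 14 mm high, dark screw heads 2 mm more. +x points away from the robot within 6 degrees.
- test_plate_center (a point): Centre (half-way up) of the loose square steel plate, pale grey, 60 x 60 x 12 mm, about 0.33 kg, flat on the bench. Its x and y axes are square to its edges, z up. It starts with its centre 115 to 130 mm in front of the long bar's face, up to 15 degrees out of square with the stop. Fully home, its centre is at x = -30, y = +30 mm in the corner stop's frame. Sliding it takes up to about 9 N.
- round_block_a_center (a point): Centre (half-way up) of a loose round steel block, pale grey, 64 mm across and 16 mm high, beside the plate (left or right of it, 90 to 120 mm away). Leave it alone.
- round_block_b_center (a point): Centre (half-way up) of a second loose round steel block, pale grey, 60 mm across and 16 mm high, farther to the right on the bench. Leave it alone.
Things that resemble listed ones, but are neither listed nor needed, are in the scene too. What is shaped like the part that bears test_plate_center but blue is not meant.

How it is judged:
By the outcome, as a careful person would: the job done as asked, in the order asked, and still so for the second after the job is handed in, with the robot touching nothing.
It also fails if it takes over 42 s, if anything falls off the work surface, if the arm or the gripper's body presses on something with over 40 N, if the wrist force passes 120 N, or if a joint passes its speed limit or range.

## Working session

There is one attempt and no reset: what is moved stays moved. The work goes in short steps, Python scripts to look and compute and a shell command to move; the robot and the scene stay as the last step left them, time stands still between calls to the robot, and variables do not carry over. Pictures are saved under pics/ and viewed, and the job is handed in when it is done.

```bash
ls; mkdir -p pics; python3 - <<'E'
from workcell import *
import cv2,numpy as np
o=get_obs();print(o)
for n in("top","side"):
    p,d=camera(n);cv2.imwrite(f"pics/{n}0.png",p);np.save(f"{n}0.npy",d);print(n,camera_model(n))
E
```

```text
pics
{'clock': 0.0, 'joint_pos': array([-1.27759539,  0.33285388, -0.06471406,  1.4609499 ,  0.02162661,
        1.34992503, -0.08850103]), 'joint_velocities': array([-9.90762712e-05,  2.75707951e-04,  1.30968447e-03,  4.67959020e-04,
       -4.48323459e-04,  6.35707005e-04, -2.28386689e-04]), 'tau': array([-5.71582004e-04, -6.25451946e+01,  4.86957666e-02, -3.91589928e+01,
        1.61643099e-02,  1.02896095e-02,  3.05315304e-06]), 'position': array([0.19400647, 0.5937569 , 0.2555231 ]), 'ee_rot': array([ 1.57225708e-01,  9.87562433e-01, -7.16537747e-04, -6.84759403e-05]), 'ft_force': array([0.09584798, 0.34193155, 0.71899494]), 'torque': array([-0.00188105,  0.03398223,  0.01545379]), 'grip_width': 0.9959727414910411}
top {'camera_matrix': array([[515.618142  ,   0.        , 320.78657468],
       [  0.        , 515.618142  , 247.72573184],
       [  0.        ,   0.        ,   1.        ]]), 'k1': -0.11632053091073355, 'R': array([[ 0.06188582, -0.99808236,  0.0013214 ],
       [-0.97477357, -0.06072492, -0.21477658],
       [ 0.21444495,  0.01200356, -0.97666231]]), 't': array([-0.1764467 ,  0.55727983,  0.91302084])}
side {'camera_matrix': array([[462.57895876,   0.        , 319.74584981],
       [  0.        , 462.57895876, 234.02796627],
       [  0.        ,   0.        ,   1.        ]]), 'k1': -0.04707227634054806, 'R': array([[ 0.98316777, -0.18191751, -0.01694574],
       [-0.1304697 , -0.63412542, -0.76214343],
       [ 0.12790151,  0.75152576, -0.6471864 ]]), 't': array([-0.55044798,  0.01766916,  0.91226913])}
```

View pics/top0.png

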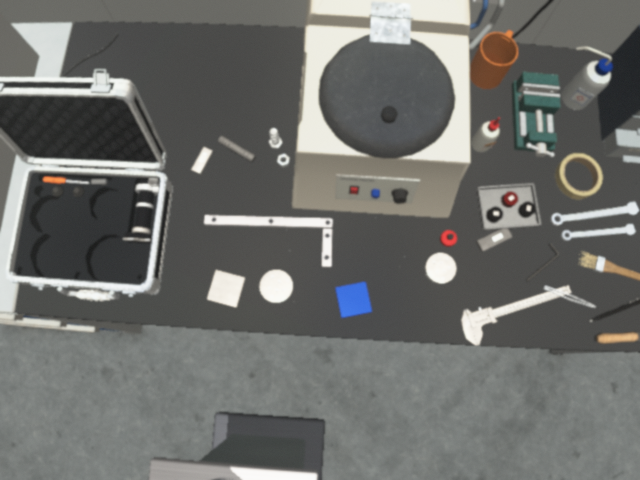

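View pics/side0.png

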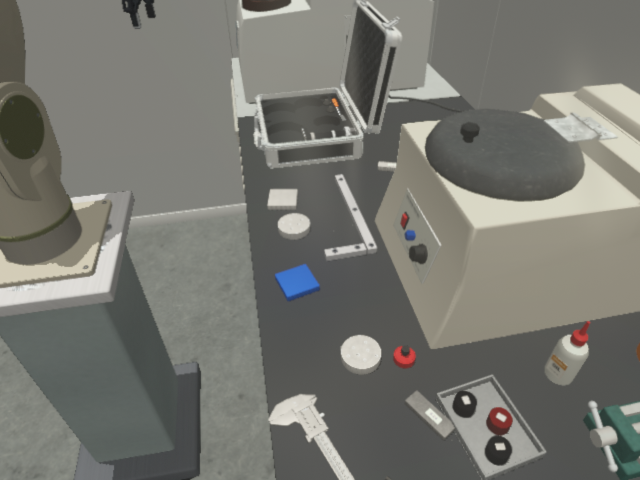

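Top view: plate at about (226,289), block A at (276,286), the stop's inner corner near (322,226), long bar running left to (205,222). The blue decoy is at (354,299) and block B at (441,268). I'll enlarge this to measure it.

```bash
cat > h.py <<'E'
import numpy as np,cv2
from workcell import *
def px2w(n,uv,z):
    m=camera_model(n);K=m["camera_matrix"]
    uv=np.array(uv,float).reshape(-1,1,2)
    s=cv2.undistortPoints(uv,K,np.array([m["k1"],0,0,0.]),).reshape(-1,2)
    R,t=m["R"],m["t"];C=-R.T@t
    d=np.c_[s,np.ones(len(s))]@R
    return C+d*((z-C[2])/d[:,2])[:,None]
def w2px(n,X):
    m=camera_model(n);r,_=cv2.Rodrigues(m["R"])
    return cv2.projectPoints(np.array(X,float).reshape(-1,1,3),r,m["t"],m["camera_matrix"],np.array([m["k1"],0,0,0.]))[0].reshape(-1,2)
def crop(img,x0,y0,x1,y1,s,fn):
    c=cv2.resize(img[y0:y1,x0:x1],None,fx=s,fy=s,interpolation=cv2.INTER_CUBIC)
    for x in range((x0+9)//10*10,x1,10):
        cv2.line(c,((x-x0)*s,0),((x-x0)*s,6 if x%50 else 14),(0,255,255),1)
        if x%20==0: cv2.putText(c,str(x),((x-x0)*s+2,14),0,.35,(0,255,255),1)
    for y in range((y0+9)//10*10,y1,10):
        cv2.line(c,(0,(y-y0)*s),(6,(y-y0)*s),(0,255,255),1)
        cv2.putText(c,str(y),(8,(y-y0)*s+4),0,.35,(0,255,255),1)
    cv2.imwrite(fn,c)
E
python3 - <<'E'
from h import *
p=cv2.imread("pics/top0.png");crop(p,195,205,345,315,5,"pics/c0.png")
g=cv2.cvtColor(p,cv2.COLOR_BGR2GRAY)
_,b=cv2.threshold(g,130,255,0)
n,l,s,c=cv2.connectedComponentsWithStats(b)
for i in range(1,n):
    x,y,w,h,a=s[i]
    if 195<x<460 and 205<y<310 and a>100:
        cs,_=cv2.findContours((l==i).astype('u1'),0,2)
        r=cv2.minAreaRect(cs[0]);print(s[i],c[i]);print(np.round(cv2.boxPoints(r),1).tolist())
E
```

```text
[ 204  214  129   53 1725] [281.66086957 226.94318841]
[[202.6999969482422, 262.79998779296875], [204.0, 213.89999389648438], [332.5, 217.3000030517578], [331.20001220703125, 266.20001220703125]]
[425 252  32  32 798] [440.52506266 267.58521303]
[[425.0, 252.0], [456.0, 252.0], [456.0, 283.0], [425.0, 283.0]]
[259 269  35  34 933] [275.70418006 285.72347267]
[[259.0, 269.0], [293.0, 269.0], [293.0, 302.0], [259.0, 302.0]]
[ 207  270   38   38 1024] [225.5234375  288.14746094]
[[205.6999969482422, 299.5], [214.0, 268.29998779296875], [245.1999969482422, 276.70001220703125], [236.89999389648438, 307.79998779296875]]
```

View pics/c0.png

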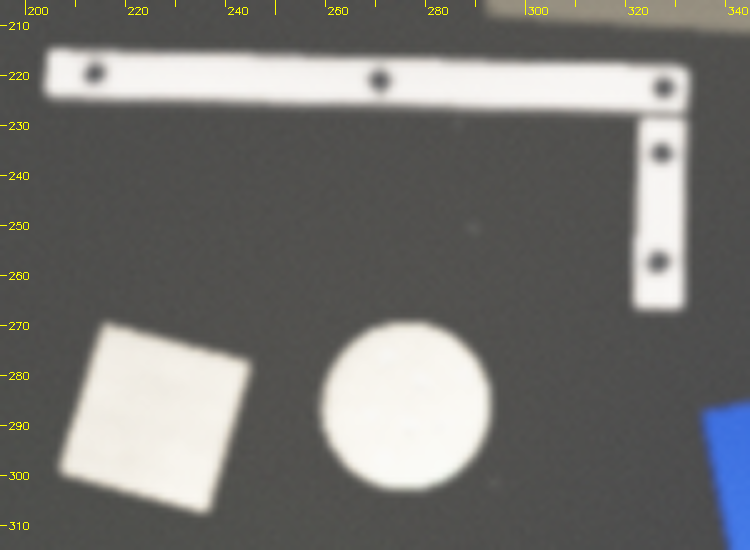

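The crop shows these features:
- **Long bar:** the stop edge runs (204,224.4) to (322,227.4).
- **Short bar:** the face runs (323,228.6) to (321.8,266.6).
- **Plate:** corners at (216,269.6), (245,277.4), (236.6,307.6) and (207,298.6).
- **Block A:** centre (275.7,285.7).

```bash
cat >> h.py <<'E'
def frame():
    L=px2w("top",[(204,224.4),(322.5,227.4)],.014);S=px2w("top",[(323,228.6),(321.8,266.6)],.014)
    y=(L[0]-L[1])[:2];y/=np.linalg.norm(y);x=np.array([y[1],-y[0]])
    # corner: on long line, at mean short y
    o=L[1][:2]; k=((S[:,:2]-o)@y).mean(); o=o+k*y
    return o,x,y,L,S
def sf(P):
    o,x,y,_,_=frame();P=np.atleast_2d(P)[:,:2]-o;return np.c_[P@x,P@y]*1000
def wf(p):
    o,x,y,_,_=frame();p=np.atleast_2d(p)/1000;return o+p[:,:1]*x+p[:,1:]*y
E
python3 - <<'E'
from h import *
o,x,y,L,S=frame();print("o",o,"x",x,"yaw",np.degrees(np.arctan2(x[1],x[0])))
print("L",sf(L),"S",sf(S))
c=px2w("top",[(216,269.6),(245,277.4),(236.6,307.6),(207,298.6)],.012)
print("plate",sf(c),sf(c.mean(0)),c.mean(0))
d=c[1]-c[0];print("plate edge ang in stop",np.degrees(np.arctan2(*( -(sf(c[1])-sf(c[0]))[0])[[0,1]])),np.linalg.norm(d))
a=px2w("top",[(276,286),(441,268)],.016);print("A,B",sf(a),a)
# depth check
D=np.load("top0.npy");m=camera_model("top")
for u,v,z in((225,288,.012),(276,286,.016),(250,250,0)):
    q=px2w("top",[(u,v)],z)[0];print(D[v,u],(m["R"]@q+m["t"])[2])
ob=get_obs()
from scipy.spatial.transform import Rotation as Rn
print(Rn.from_quat(ob["ee_rot"]).as_matrix().round(3))
import workcell;print([k for k in dir(workcell) if k[0]!='_'])
try: print(finger_overhang)
except Exception as e: print(e)
E
```

```text
o [ 0.61916023 -0.14269394] x [0.99938597 0.03503831] yaw 2.0079585292359203
L [[-3.69848016e-16  2.39502808e+02]
 [-2.05273862e-15  8.84930162e-01]] S [[ -2.44878757  -0.17828923]
 [-79.59235322   0.17828923]]
plate [[ -91.10286133  208.99957063]
 [-104.97930157  150.4986305 ]
 [-164.82370009  163.60575026]
 [-149.10571022  222.89017056]] [[-127.5028933   186.49853049]] [0.48520103 0.03922258 0.012     ]
plate edge ang in stop 13.343962377302828 0.060124168103122946
A,B [[-120.79888554   88.34324073]
 [ -76.62508504 -235.09298794]] [[ 0.49534012 -0.05863754  0.016     ]
 [ 0.55081946 -0.38032739  0.016     ]]
1.0055108 1.005908407943065
1.0003722 1.002913568579152
1.0363935 1.0346119172627575
[[-0.951  0.311 -0.   ]
 [ 0.311  0.951 -0.001]
 [-0.    -0.001 -1.   ]]
['MotionError', 'camera', 'camera_model', 'finger_overhang', 'get_obs', 'hand_in']
0.025
```

```bash
cat >> h.py <<'E'
def plan(p,yaw,n=None):
    """p stop-frame mm (x,y) + world z m; yaw: angle of tool y axis in stop frame deg. prints per-tool shift, turn"""
    from scipy.spatial.transform import Rotation as Rn
    ob=get_obs();R=Rn.from_quat(ob["ee_rot"]).as_matrix()
    w=np.r_[wf(p[:2])[0],p[2]];d=(w-ob["position"])*1000
    o,x,y,_,_=frame();x0=np.arctan2(x[1],x[0])
    ty=np.arctan2(R[1,1],R[0,1]);dy=(np.radians(yaw)+x0-ty+np.pi)%(2*np.pi)-np.pi
    print("world d",d.round(1),"tool shift",(R.T@d).round(1),"wz",round(-dy,4),"tilt",R[:2,2].round(4))
def st():
    ob=get_obs();print("t",ob["clock"],"stop",sf(ob["position"]).round(1),"z",ob["position"][2].round(4),"F",ob["ft_force"].round(2),"g",round(ob["grip_width"],3),"q",ob["joint_pos"].round(2))
E
python3 - <<'E'
from h import *
print("oven",sf(px2w("top",[(294,207),(450,216)],0)))
D=np.load("top0.npy");m=camera_model("top")
for u,v in((100,160),(20,290),(130,180),(150,100),(380,165),(310,150),(296,205)):
    s=cv2.undistortPoints(np.array([[[u,v]]],float),m["camera_matrix"],np.array([m["k1"],0,0,0.]))[0,0]
    print((u,v),(m["R"].T@(np.r_[s,1]*D[v,u]-m["t"])).round(3))
plan((-188,186.5,.256),90)
E
```

```text
oven [[  45.21553178   60.3440919 ]
 [  35.2932222  -260.19602737]]
(100, 160) [0.715 0.308 0.073]
(20, 290) [ 0.453  0.473 -0.001]
(130, 180) [0.684 0.249 0.05 ]
(150, 100) [0.888 0.254 0.001]
(380, 165) [ 0.684 -0.234  0.201]
(310, 150) [ 0.691 -0.116  0.231]
(296, 205) [ 0.659 -0.086  0.025]
world d [ 2.307e+02 -5.567e+02  4.000e-01] tool shift [-3.922e+02 -4.575e+02  2.000e-01] wz -0.3508 tilt [-0.0004 -0.0012]
```

```bash
python3 -m creep '[[0,0,0,-24,-28,0,180],[0,0,0,-24,-28,0,180],[0,0,0,-24,-28,0,180],[0,0,0,-24,-28,0,180],[0,0,0,-24,-28,0,180],[0,0,0,-24,-28,0,180],[0,0,0,-24,-28,0,180],[0,0,0,-24,-28,0,180]]' 20
python3 -m creep '[[0,0,0,-25,-29,0,180],[0,0,0,-25,-29,0,180],[0,0,0,-25,-29,0,180],[0,0,0,-25,-29,0,180],[0,0,0,-25,-29,0,180],[0,0,0,-25,-29,0,180],[0,0,-0.12,0,0,0,180],[0,0,-0.12,0,0,0,180]]'
python3 -c "
from h import *
st();plan((-188,186.5,.06),90)"
```

```text
clock: 0.9
position: [0.3073, 0.3199, 0.2561]
ee_rot: [0.157, 0.988, -0.0, -0.0]
ft_force: [0.1, 0.7, 0.4]
grip_width: 0.296
clock: 1.7
position: [0.3957, 0.1084, 0.2561]
ee_rot: [0.037, 0.999, 0.0, -0.0]
ft_force: [-0.4, -0.1, 0.7]
grip_width: 0.291
t 1.7 stop [[-214.5  258.8]] z 0.2561 F [-0.36 -0.11  0.7 ] g 0.291 q [-0.82 -0.19  0.4   2.    0.07  1.32  1.05]
world d [  29.   -71.3 -196.1] tool shift [-34.3 -69.  196.1] wz -0.1088 tilt [-0.0004  0.0003]
```

```bash
python3 -m creep '[[0,0,0,-17,-35,0,180],[0,0,0,-17,-34,0,180],[0,0,-0.109,0,0,0,180],[0,0,0,0,0,45,180],[0,0,0,0,0,45,180],[0,0,0,0,0,45,180],[0,0,0,0,0,45,180],[0,0,0,0,0,0,180]]'
python3 - <<'E'
from h import *
st();plan((-188,186.5,.031),90)
for n,b in(("top",(170,200,350,340)),("side",(220,150,400,285))):
    p,d=camera(n);crop(p,*b,4,f"pics/{n}1.png")
E
```

```text
clock: 2.5
position: [0.4204, 0.037, 0.0719]
ee_rot: [-0.017, 1.0, -0.002, -0.005]
ft_force: [-0.8, -0.6, 0.5]
grip_width: 0.292
t 2.5 stop [[-192.4  186.6]] z 0.0719 F [-0.75 -0.57  0.55] g 0.292 q [-0.75  0.1   0.58  2.19 -0.07  0.88  1.47]
world d [  4.4   0.1 -40.9] tool shift [-4.7  0.1 40.8] wz -0.002 tilt [-0.009  -0.0045]
```

View pics/side1.png

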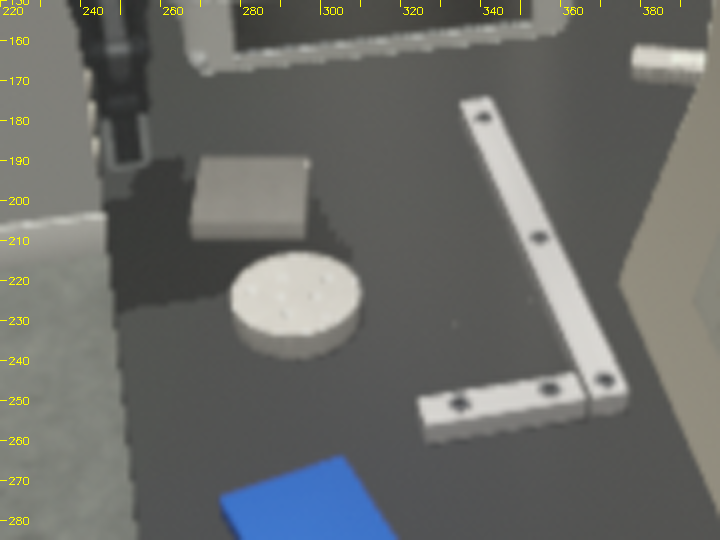

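View pics/top1.png

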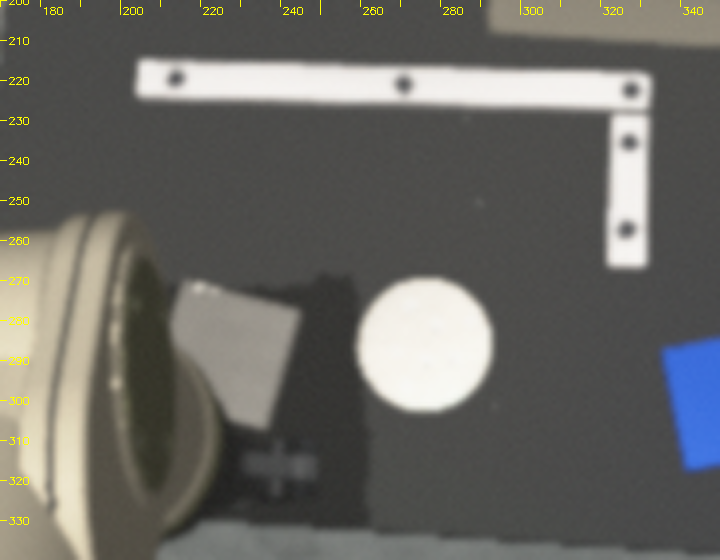

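Side view: the fingertips (about (251,190)) stand on the robot side of the plate, clear of it. The plate and block A (about (295,225)) haven't moved. Next is descending.

```bash
python3 -m creep '[[0,0,0,0,0,20,180],[0,0,0,0,0,15,180],[0,0,0,0,0,0,180],[0,0,0,0,0,0,180]]'
python3 -c "
from h import *
st();plan((-170,186.5,.0305),90)"
```

```text
clock: 3.0
position: [0.4256, 0.0387, 0.0433]
ee_rot: [-0.017, 1.0, 0.001, 0.001]
ft_force: [0.1, -0.8, 0.0]
grip_width: 0.293
t 3.0 stop [[-187.1  188. ]] z 0.0433 F [ 0.11 -0.83  0.05] g 0.293 q [-0.74  0.17  0.58  2.2  -0.13  0.8   1.53]
world d [ 17.2  -0.9 -12.8] tool shift [-17.1  -1.5  12.9] wz -0.0018 tilt [0.0024 0.0014]
```

```bash
python3 -m creep '[[0,0,0,0,-1.5,6,180],[0,0,0,0,0,5,180],[0,0,0,0,0,0,180],[0,0,0,0,0,0,180]]'
python3 - <<'E'
from h import *
st();plan((-170,186.5,.0305),90)
p,d=camera("side");crop(p,220,150,340,240,6,"pics/side2.png")
E
```

```text
clock: 3.4
position: [0.4243, 0.0367, 0.0303]
ee_rot: [-0.017, 1.0, -0.0, -0.0]
ft_force: [0.5, -1.2, 1.0]
grip_width: 0.294
t 3.4 stop [[-188.5  186.1]] z 0.0303 F [ 0.47 -1.17  0.97] g 0.294 q [-0.73  0.2   0.57  2.21 -0.15  0.77  1.55]
world d [18.5  1.1  0.2] tool shift [-18.5   0.4  -0.2] wz -0.0019 tilt [-0.0002 -0.0001]
```

View pics/side2.png

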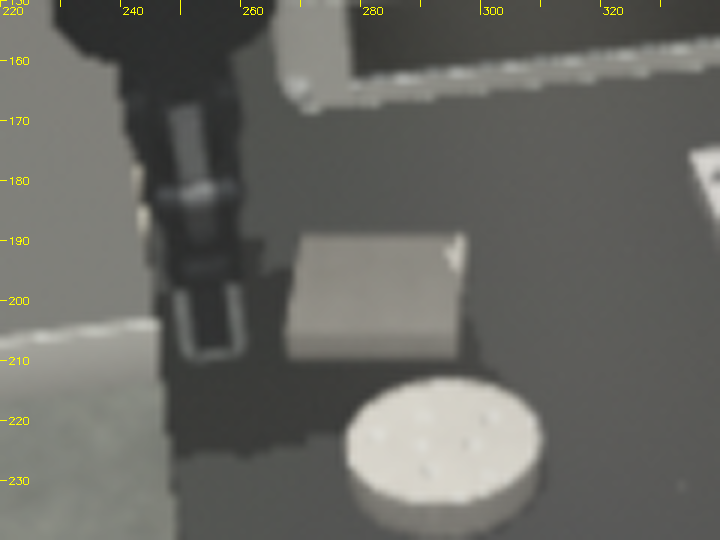

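The fingertips (about (253,209)) are level with the foot of the plate and a few mm above the bench. Now I'll push towards the long bar.

```bash
python3 -m creep '[[0,0,0,-8,0,0,180],[0,0,0,-6,0,0,180],[0,0,0,-6,0,0,180],[0,0,0,-6,0,0,180],[0,0,0,-6,0,0,180],[0,0,0,-6,0,0,180],[0,0,0,-6,0,0,180],[0,0,0,0,0,0,180]]'
python3 - <<'E'
from h import *
st();plan((-80,186.5,.0305),90)
p,d=camera("side");crop(p,220,150,380,270,5,"pics/side3.png")
p,d=camera("top");crop(p,170,200,350,340,4,"pics/top3.png")
E
```

```text
clock: 4.25
position: [0.4694, 0.0383, 0.0304]
ee_rot: [-0.017, 1.0, -0.0, 0.001]
ft_force: [0.2, -0.3, 0.6]
grip_width: 0.293
t 4.25 stop [[-143.3  186.2]] z 0.0304 F [ 0.22 -0.33  0.58] g 0.293 q [-0.68  0.3   0.56  2.1  -0.22  0.8   1.61]
world d [63.2  2.5  0.1] tool shift [-63.3   0.4   0. ] wz -0.0017 tilt [0.0013 0.    ]
```

View pics/side3.png

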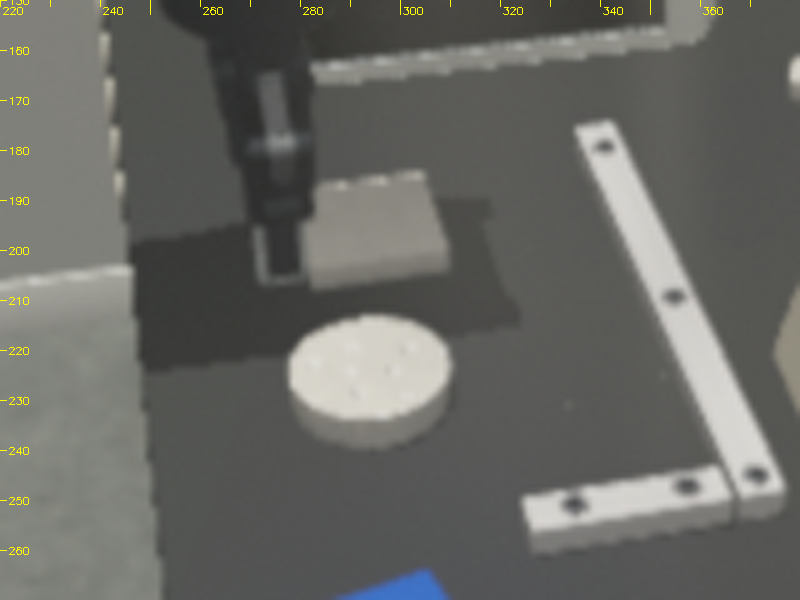

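View pics/top3.png

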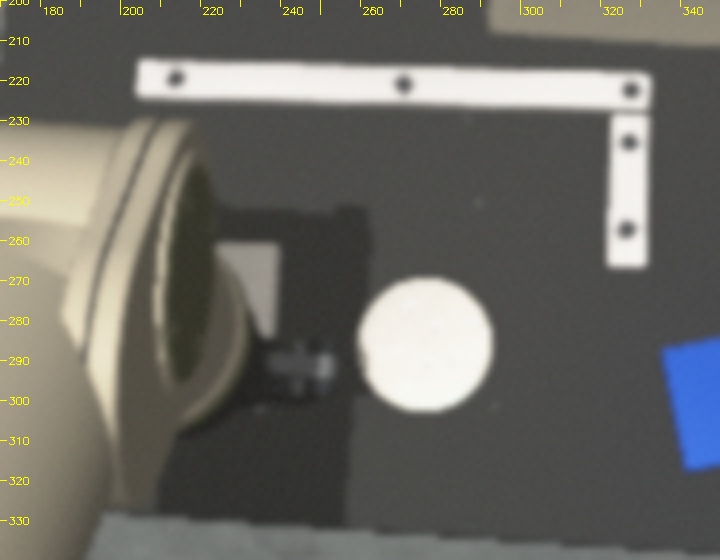

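The plate has swung square with the fingers (top edge (222–239,260), right edge at column 239). It clears block A, whose left edge is at column 259. The push continues.

```bash
python3 -m creep '[[0,0,0,-8,0,0,180],[0,0,0,-8,0,0,180],[0,0,0,-8,0,0,180],[0,0,0,-8,0,0,180],[0,0,0,-8,0,0,180],[0,0,0,-8,0,0,180],[0,0,0,-7,0,0,180],[0,0,0,-5,0,0,180]]'
python3 -m creep '[[0,0,0,-2,0,0,180],[0,0,0,-2,0,0,180],[0,0,0,-2,0,0,180],[0,0,0,0,0,0,180]]'
python3 - <<'E'
from h import *
st();plan((-71,186.5,.0305),90)
E
```

```text
clock: 5.15
position: [0.529, 0.0402, 0.0303]
ee_rot: [-0.017, 1.0, -0.0, 0.0]
ft_force: [-2.1, -0.4, 0.5]
grip_width: 0.294
clock: 5.55
position: [0.5345, 0.0404, 0.0303]
ee_rot: [-0.017, 1.0, 0.0, 0.0]
ft_force: [0.0, 0.4, 0.4]
grip_width: 0.293
t 5.55 stop [[-78.2 186. ]] z 0.0303 F [0.02 0.36 0.37] g 0.293 q [-0.62  0.43  0.54  1.94 -0.28  0.85  1.67]
world d [7.1 0.8 0.2] tool shift [-7.2  0.6 -0.2] wz -0.0019 tilt [0.0005 0.0001]
```

```bash
python3 -m creep '[[0,0,0,-2,0,0,180],[0,0,0,-2,0,0,180],[0,0,0,-1,0,0,180],[0,0,0,0,0,0,180]]'
python3 -m creep '[[0,0,0,-1,0,0,180],[0,0,0,-1,0,0,180],[0,0,0,0,0,0,180]]'
python3 -m creep '[[0,0,0,-1,0,0,180],[0,0,0,-1,0,0,180],[0,0,0,0,0,0,180]]'
python3 - <<'E'
from h import *
st()
p,d=camera("side");crop(p,240,140,380,240,5,"pics/side4.png")
E
```

```text
clock: 5.95
position: [0.5395, 0.0406, 0.0303]
ee_rot: [-0.017, 1.0, 0.0, 0.0]
ft_force: [-1.1, -0.4, 0.2]
grip_width: 0.292
clock: 6.25
position: [0.5414, 0.0406, 0.0303]
ee_rot: [-0.017, 1.0, 0.0, 0.0]
ft_force: [-2.1, -0.3, 0.5]
grip_width: 0.296
clock: 6.55
position: [0.5435, 0.0407, 0.0303]
ee_rot: [-0.017, 1.0, 0.0, 0.0]
ft_force: [-1.8, -0.5, 0.2]
grip_width: 0.292
t 6.55 stop [[-69.2 185.9]] z 0.0303 F [-1.83 -0.5   0.22] g 0.292 q [-0.61  0.44  0.53  1.92 -0.29  0.86  1.68]
```

View pics/side4.png

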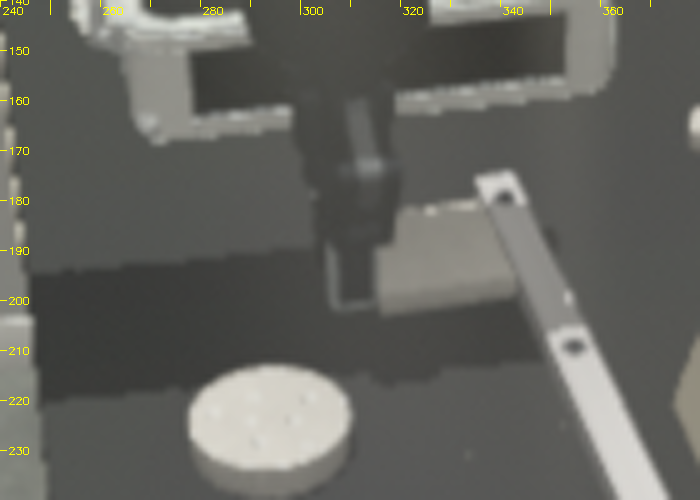

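The plate's leading edge is at, or within about 1–2 mm of, the bar (around (344,195)). I'll continue in 1 mm steps and watch the force.

```bash
python3 -m creep '[[0,0,0,-1,0,0,180],[0,0,0,0,0,0,180]]'
python3 -m creep '[[0,0,0,-1,0,0,180],[0,0,0,0,0,0,180]]'
```

```text
clock: 6.8
position: [0.5439, 0.0407, 0.0302]
ee_rot: [-0.017, 1.0, 0.0, -0.0]
ft_force: [-4.6, -0.5, 2.2]
grip_width: 0.299
clock: 7.0
position: [0.544, 0.0407, 0.03]
ee_rot: [-0.017, 1.0, 0.0, -0.001]
ft_force: [-8.8, 0.2, 7.3]
grip_width: 0.294
```

```bash
python3 -m creep '[[0,0,0,-1,0,-0.5,180],[0,0,0,-1,0,0,180],[0,0,0,0,0,0,180]]'
python3 -m creep '[[0,0,0,8,0,0,180],[0,0,0,15,0,0,180],[0,0,0,0,0,-30,180],[0,0,0,0,0,-30,180],[0,0,0,0,0,0,180]]'
python3 - <<'E'
from h import *
st();plan((-40,266,.09),180);plan((-40,266,.09),0)
p,d=camera("side");crop(p,240,140,380,240,5,"pics/side5.png")
p,d=camera("top");crop(p,170,200,350,340,4,"pics/top5.png")
E
```

```text
clock: 7.3
position: [0.5442, 0.0407, 0.03]
ee_rot: [-0.017, 1.0, 0.0, -0.003]
ft_force: [-16.4, -0.9, 10.6]
grip_width: 0.297
clock: 7.8
position: [0.5271, 0.0402, 0.0946]
ee_rot: [-0.016, 1.0, 0.001, 0.004]
ft_force: [1.2, -1.1, 0.3]
grip_width: 0.297
t 7.8 stop [[-85.6 186. ]] z 0.0946 F [ 1.2  -1.11  0.29] g 0.297 q [-0.67  0.3   0.58  1.93 -0.2   0.96  1.61]
world d [42.8 81.5 -4.6] tool shift [-45.4  80.1   5.1] wz -1.5731 tilt [0.0075 0.0021]
world d [42.8 81.5 -4.6] tool shift [-45.4  80.1   5.1] wz 1.5685 tilt [0.0075 0.0021]
```

View pics/side5.png

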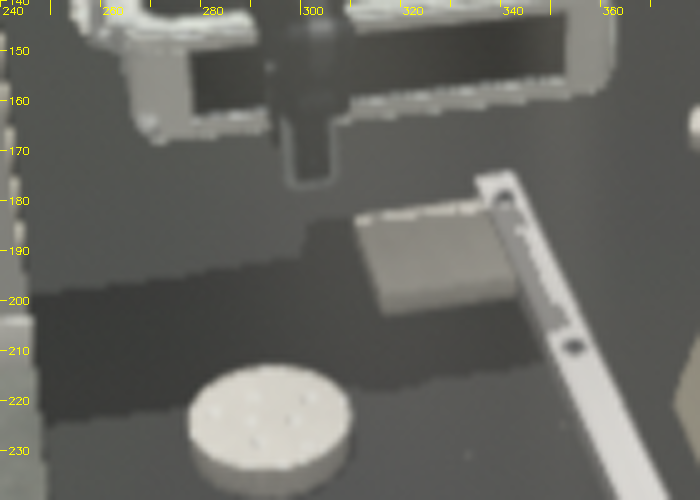

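View pics/top5.png

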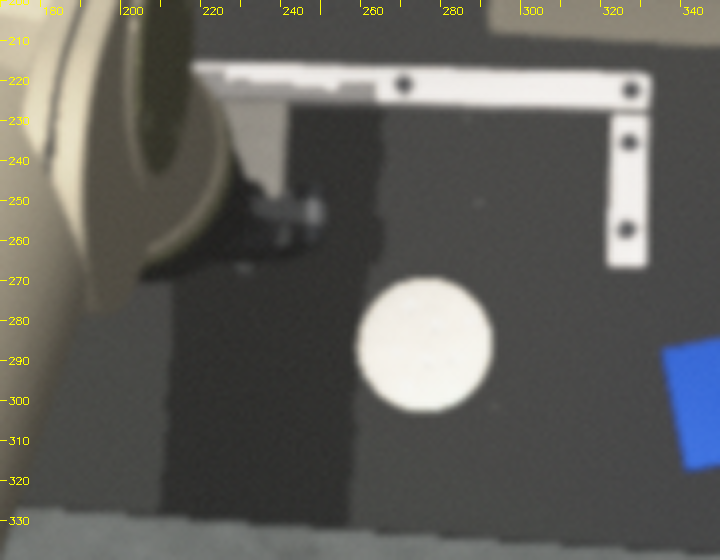

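Side view: the plate's front edge meets the bar with no gap visible (around (340–344,190–197)). Next I go to its left side for the push along the bar. First I'll check clearance to the case.

```bash
python3 - <<'E'
from h import *
plan((-37,244,.09),0)
D=np.load("top0.npy");m=camera_model("top")
for u,v in((168,180),(165,200),(160,250),(155,285),(150,292),(165,163),(162,150),(135,85),(100,75)):
    s=cv2.undistortPoints(np.array([[[u,v]]],float),m["camera_matrix"],np.array([m["k1"],0,0,0.]))[0,0]
    w=m["R"].T@(np.r_[s,1]*D[v,u]-m["t"]);print((u,v),w.round(3),sf(w).round(0))
print(wf((-37,244)))
E
```

```text
world d [48.5 59.5 -1.5] tool shift [-50.5  57.9   1.7] wz 1.5691 tilt [0.0028 0.0011]
(168, 180) [0.694 0.176 0.034] [[ 86. 316.]]
(165, 200) [0.651 0.176 0.036] [[ 43. 317.]]
(160, 250) [0.551 0.176 0.025] [[-57. 321.]]
(155, 285) [0.479 0.173 0.038] [[-129.  320.]]
(150, 292) [0.465 0.184 0.031] [[-142.  331.]]
(165, 163) [0.715 0.173 0.075] [[107. 312.]]
(162, 150) [0.732 0.175 0.099] [[124. 313.]]
(135, 85) [0.924 0.294 0.001] [[320. 426.]]
(100, 75) [0.769 0.219 0.307] [[163. 356.]]
[[0.5736336  0.09985982]]
```

```bash
python3 -m creep '[[0,0,0,0,29,0,180],[0,0,0,0,29,0,180],[0,0,0,-25,0,0,180],[0,0,0,-25,0,0,180],[0,0,0.143,0,0,0,180],[0,0,0.143,0,0,0,180],[0,0,0.143,0,0,0,180],[0,0,0.143,0,0,0,180]]'
python3 -m creep '[[0,0,0.143,0,0,0,180],[0,0,0.143,0,0,0,180],[0,0,0.143,0,0,0,180],[0,0,0.143,0,0,0,180],[0,0,0.143,0,0,0,180],[0,0,0.143,0,0,0,180],[0,0,0.139,0,0,0,180],[0,0,0,0,0,0,180]]'
python3 - <<'E'
from h import *
st();plan((-37,244,.0305),0)
p,d=camera("side");crop(p,240,120,400,240,5,"pics/side6.png")
E
```

```text
clock: 8.7
position: [0.572, 0.0994, 0.0895]
ee_rot: [0.269, 0.963, -0.001, -0.0]
ft_force: [0.7, -0.1, 0.6]
grip_width: 0.296
clock: 9.5
position: [0.5719, 0.0996, 0.0896]
ee_rot: [0.695, 0.719, -0.001, 0.0]
ft_force: [-0.7, 0.1, -0.3]
grip_width: 0.294
t 9.5 stop [[-38.7 243.8]] z 0.0896 F [-0.68  0.05 -0.27] g 0.294 q [-0.94  0.52  0.87  1.8  -0.46  1.04  0.14]
world d [  1.7   0.3 -59.1] tool shift [ 0.3  1.8 59.1] wz -0.0021 tilt [-0.0008 -0.0014]
```

View pics/side6.png

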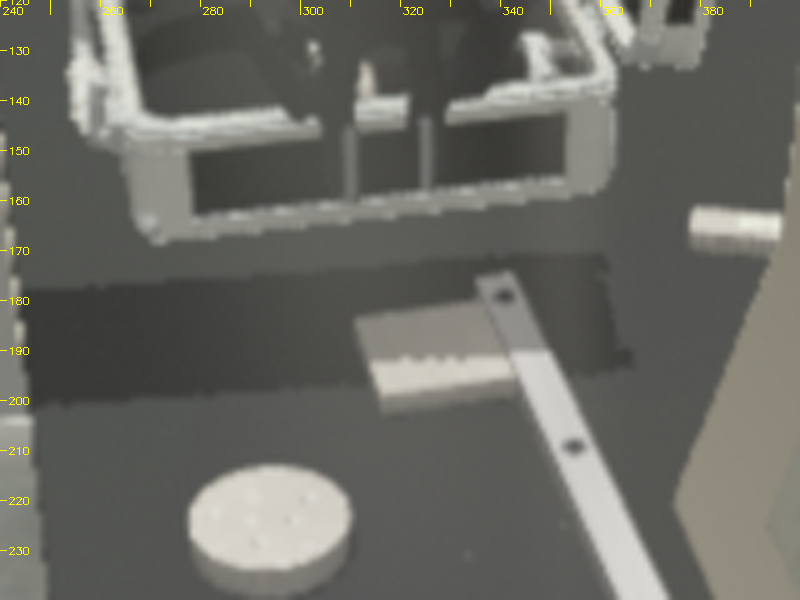

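The plate is still against the bar. Its left edge is (311,184)–(336,180) and the fingers hover behind it to the left. I'll descend, then push to the right.

```bash
python3 -c "
from h import *
print(sf(px2w('side',[(310.5,183.5),(316,200)],.012)))"
python3 -m creep '[[0,0,0,0,1.5,20,180],[0,0,0,0,0,20,180],[0,0,0,0,0,14,180],[0,0,0,0,0,4,180],[0,0,0,0,0,0,180],[0,0,0,0,0,0,180]]'
python3 - <<'E'
from h import *
st();plan((-37,90,.0305),0)
E
```

```text
[[-57.96090228 222.59967788]
 [-59.14048448 158.59853868]]
clock: 10.15
position: [0.5743, 0.0996, 0.0335]
ee_rot: [0.694, 0.72, 0.0, 0.0]
ft_force: [-0.5, -0.0, 0.5]
grip_width: 0.295
t 10.15 stop [[-36.3 243.7]] z 0.0335 F [-0.55 -0.05  0.48] g 0.295 q [-0.89  0.6   0.81  1.82 -0.53  0.95  0.19]
world d [   4.7 -153.6   -3. ] tool shift [-153.7   -0.7    2.9] wz 0.0005 tilt [0.0009 0.0002]
```

```bash
python3 -m creep '[[0,0,0,-6,0,2.5,180],[0,0,0,-8,0,0,180],[0,0,0,-8,0,0,180],[0,0,0,-8,0,0,180],[0,0,0,-8,0,0,180],[0,0,0,-8,0,0,180],[0,0,0,-8,0,0,180],[0,0,0,0,0,0,180]]'
python3 - <<'E'
from h import *
st();plan((-37,90,.0305),0)
p,d=camera("side");crop(p,240,140,400,260,5,"pics/side7.png")
E
```

```text
clock: 10.95
position: [0.5757, 0.0437, 0.0304]
ee_rot: [0.695, 0.719, -0.0, 0.0]
ft_force: [0.1, 0.2, 0.8]
grip_width: 0.293
t 10.95 stop [[-36.9 187.8]] z 0.0304 F [0.06 0.21 0.79] g 0.293 q [-0.8   0.6   0.81  1.84 -0.53  0.94  0.29]
world d [  3.3 -97.8   0.1] tool shift [-97.8   0.1  -0. ] wz -0.0021 tilt [ 0.0002 -0.0009]
```

View pics/side7.png

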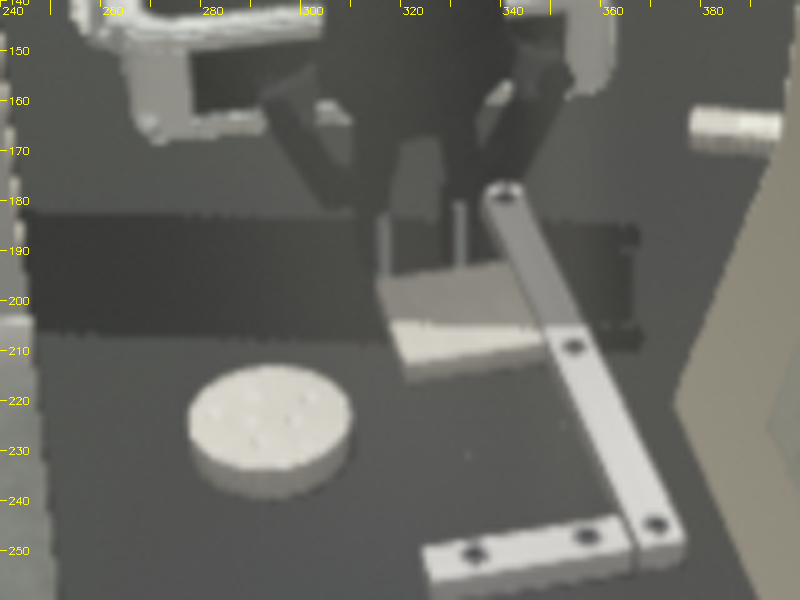

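The plate is sliding along the bar, still flush, with its front-right corner at about (349,208). The push continues.

```bash
python3 -m creep '[[0,0,0,-8,0,0,180],[0,0,0,-8,0,0,180],[0,0,0,-8,0,0,180],[0,0,0,-8,0,0,180],[0,0,0,-8,0,0,180],[0,0,0,-8,0,0,180],[0,0,0,-8,0,0,180],[0,0,0,-8,0,0,180]]'
python3 -m creep '[[0,0,0,-8,0,0,180],[0,0,0,-8,0,0,180],[0,0,0,-8,0,0,180],[0,0,0,-8,0,0,180],[0,0,0,-5,0,0,180],[0,0,0,-3,0,0,180],[0,0,0,0,0,0,180]]'
python3 - <<'E'
from h import *
st();plan((-37,70,.0305),0)
p,d=camera("side");crop(p,280,160,400,260,6,"pics/side8.png")
E
```

```text
clock: 11.8
position: [0.5779, -0.0189, 0.0303]
ee_rot: [0.695, 0.719, 0.0, -0.0]
ft_force: [0.5, 2.4, -0.7]
grip_width: 0.296
clock: 12.5
position: [0.5794, -0.0588, 0.0304]
ee_rot: [0.695, 0.719, -0.0, 0.0]
ft_force: [-0.2, -0.8, 0.1]
grip_width: 0.293
t 12.5 stop [[-36.8  85.2]] z 0.0304 F [-0.22 -0.75  0.12] g 0.293 q [-0.62  0.61  0.81  1.83 -0.54  0.94  0.47]
world d [  0.3 -15.2   0.1] tool shift [-15.2  -0.2  -0.1] wz -0.0006 tilt [ 0.0003 -0.0003]
```

View pics/side8.png

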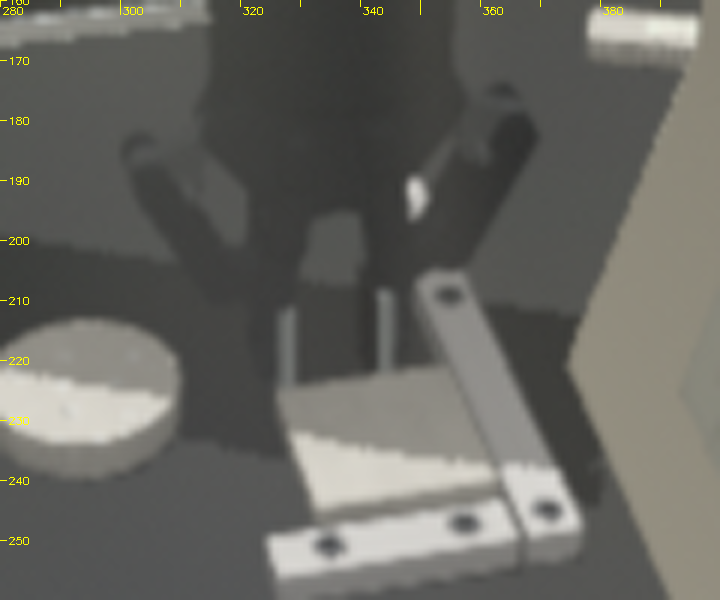

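The plate is along the long bar (right edge at about (361,238)), roughly 15 mm short of the short bar. Now the slow finish, watching force.

```bash
python3 -m creep '[[0,0,0,-3,0,0,180],[0,0,0,-3,0,0,180],[0,0,0,-3,0,0,180],[0,0,0,-2,0,0,180],[0,0,0,-1,0,0,180],[0,0,0,0,0,0,180]]'
python3 -m creep '[[0,0,0,-1,0,0,180],[0,0,0,-1,0,0,180],[0,0,0,0,0,0,180]]'
python3 -m creep '[[0,0,0,-1,0,0,180],[0,0,0,0,0,0,180]]'
python3 -c "
from h import *
st()"
```

```text
clock: 13.15
position: [0.5797, -0.0705, 0.0303]
ee_rot: [0.695, 0.719, -0.0, 0.0]
ft_force: [-0.9, 1.0, -0.2]
grip_width: 0.289
clock: 13.45
position: [0.5799, -0.0715, 0.0303]
ee_rot: [0.694, 0.72, 0.0, -0.0]
ft_force: [-0.1, 4.0, 1.5]
grip_width: 0.291
clock: 13.65
position: [0.5799, -0.0717, 0.0302]
ee_rot: [0.694, 0.72, 0.001, -0.001]
ft_force: [-1.8, 7.8, 3.0]
grip_width: 0.292
t 13.65 stop [[-36.8  72.4]] z 0.0302 F [-1.78  7.8   3.02] g 0.292 q [-0.59  0.61  0.81  1.82 -0.54  0.95  0.5 ]
```

```bash
python3 -m creep '[[0,0,0,-1,0,-0.5,180],[0,0,0,-1,0,0,180],[0,0,0,0,0,0,180]]'
python3 -m creep '[[0,0,0,8,0,0,180],[0,0,0,15,0,0,180],[0,0,0,25,0,0,180],[0,0,0,0,0,-40,180],[0,0,0,0,0,-40,180],[0,0,0,30,0,-30,180],[0,0,0,30,0,0,180],[0,0,0,0,0,0,180]]'
python3 - <<'E'
from h import *
st()
p,d=camera("side");cv2.imwrite("pics/s9.png",p);crop(p,300,190,400,265,8,"pics/side9.png")
p,d=camera("top");cv2.imwrite("pics/t9.png",p);crop(p,250,200,350,275,8,"pics/top9.png")
E
```

```text
clock: 13.95
position: [0.5799, -0.0718, 0.0303]
ee_rot: [0.694, 0.72, 0.001, -0.002]
ft_force: [-1.3, 12.4, 0.4]
grip_width: 0.294
clock: 14.75
position: [0.5765, 0.0383, 0.1413]
ee_rot: [0.692, 0.722, 0.001, -0.0]
ft_force: [-0.0, 0.2, -0.7]
grip_width: 0.294
t 14.75 stop [[-36.2 182.4]] z 0.1413 F [-0.02  0.17 -0.71] g 0.294 q [-0.88  0.45  0.92  1.77 -0.39  1.12  0.21]
```

View pics/side9.png

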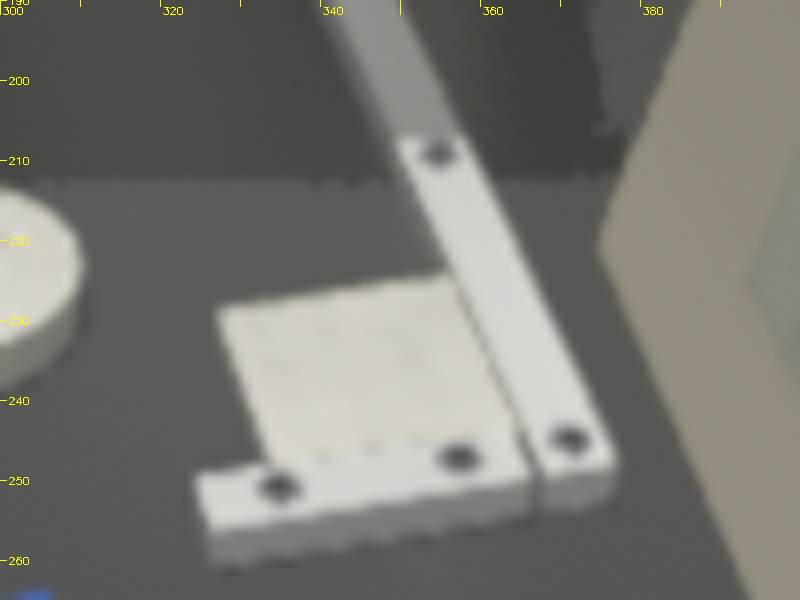

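View pics/top9.png

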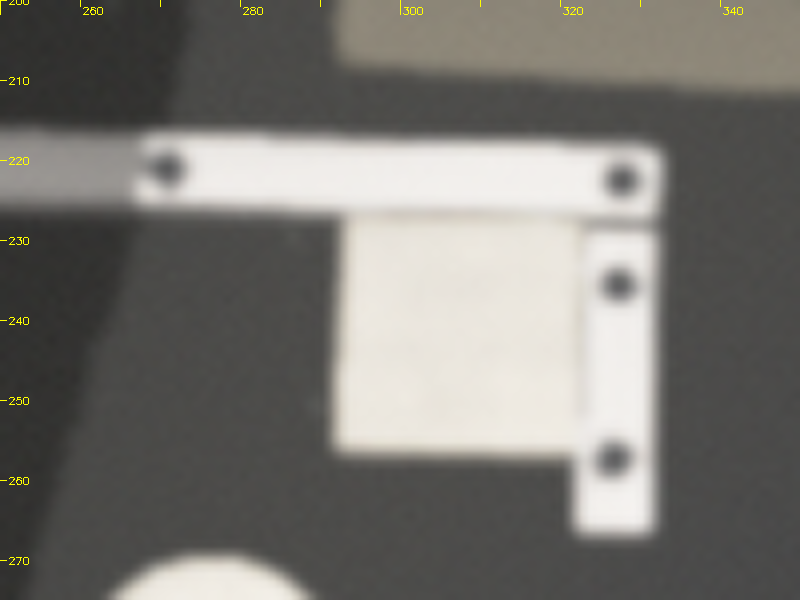

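```bash
python3 - <<'E'
from h import *
print("top",sf(px2w("top",[(293,227),(291.6,256.3),(321.5,257.2)],.012)).round(1))
print("side",sf(px2w("side",[(327.3,228.7),(354.5,224.2),(333.5,248)],.012)).round(1))
# ideal outline on pics
for n,f,b in(("top","pics/t9.png",(250,200,350,275)),("side","pics/s9.png",(300,190,400,265))):
    w=wf([(0,60),(-60,60),(-60,0),(0,0)]);print(n,w2px(n,np.c_[w,np.full(4,.012)]).round(1).tolist())
g=cv2.cvtColor(cv2.imread("pics/t9.png"),6)
for x in(296,305,314):print("col",x,g[220:232,x])
for y in(232,240,250,255):print("row",y,g[y,316:330], "left",g[y,288:296])
print("bot",[g[252:261,x].tolist() for x in(295,305,317)])
E
```

```text
top [[ -0.2  60. ]
 [-60.2  60.5]
 [-60.4   1.3]]
side [[-57.6  59.6]
 [ -1.8  60.5]
 [-59.3   1.6]]
top [[293.0, 226.9], [291.8, 256.2], [322.1, 257.0], [322.9, 227.7]]
side [[355.4, 224.2], [326.1, 228.8], [333.3, 248.6], [364.1, 243.6]]
col 296 [237 238 239 239 237 229 212 214 223 226 229 230]
col 305 [238 239 240 240 239 228 205 209 224 227 229 229]
col 314 [239 239 239 240 240 232 216 216 225 228 230 231]
row 232 [230 231 231 231 231 228 222 228 233 232 228 224 226 232] left [ 75  75  77  95 142 197 223 229]
row 240 [231 230 231 231 230 223 214 224 235 239 239 239 239 238] left [ 76  76  83 113 168 212 230 232]
row 250 [234 234 234 234 233 230 222 226 236 239 240 239 240 239] left [ 82  87  93 137 197 226 230 232]
row 255 [226 226 227 227 227 228 230 229 215 182 163 170 196 221] left [ 75  76  86 125 172 201 208 211]
bot [[231, 232, 229, 211, 160, 107, 81, 78, 77], [229, 232, 232, 222, 174, 116, 83, 79, 76], [234, 235, 235, 226, 189, 130, 90, 80, 75]]
```

The images put the plate home to within about 0.5 mm and square. There is time left, so I'll press the rear edge gently once more. The contact position against the earlier one (world x 0.544) checks that it stayed flush with the long bar.

```bash
python3 -m creep '[[0,0,-0.143,0,0,0,180],[0,0,-0.143,0,0,0,180],[0,0,-0.143,0,0,0,180],[0,0,-0.143,0,0,0,180],[0,0,-0.143,0,0,0,180],[0,0,-0.143,0,0,0,180],[0,0,-0.143,0,0,0,180],[0,0,-0.143,0,0,0,180]]'
python3 -m creep '[[0,0,-0.143,0,0,0,180],[0,0,-0.143,0,0,0,180],[0,0,-0.139,0,0,0,180],[0,0,0,0,0,0,180]]'
python3 -c "
from h import *
st();plan((-78,29,.06),90)"
```

```text
clock: 15.65
position: [0.5758, 0.0312, 0.1403]
ee_rot: [0.193, 0.981, -0.001, -0.0]
ft_force: [0.0, 1.3, 0.1]
grip_width: 0.294
clock: 16.05
position: [0.5759, 0.0312, 0.1404]
ee_rot: [-0.017, 1.0, -0.0, -0.0]
ft_force: [-1.6, 0.9, 0.2]
grip_width: 0.291
t 16.05 stop [[-37.1 175.3]] z 0.1404 F [-1.62  0.92  0.24] g 0.291 q [-0.63  0.36  0.61  1.76 -0.23  1.1   1.65]
world d [ -35.7 -147.7  -80.4] tool shift [  40.6 -146.4   80.5] wz -0.0017 tilt [-0.0005 -0.0007]
```

```bash
python3 -m creep '[[0,0,0,40.6,0,0,180],[0,0,0,0,-37,0,180],[0,0,0,0,-37,0,180],[0,0,0,0,-37,0,180],[0,0,0,0,-35.4,0,180],[0,0,0,0,0,0,180],[0,0,0,0,0,40,180],[0,0,0,0,0,20,180]]'
python3 -m creep '[[0,0,0,0,0,0,180],[0,0,0,0,0,0,180]]'
python3 - <<'E'
from h import *
st();plan((-78,29,.0305),90)
p,d=camera("side");crop(p,270,170,400,265,6,"pics/side10.png")
E
```

```text
clock: 16.85
position: [0.5393, -0.1151, 0.0786]
ee_rot: [-0.014, 1.0, 0.0, -0.001]
ft_force: [-0.6, -0.4, -0.6]
grip_width: 0.292
clock: 17.05
position: [0.5404, -0.1152, 0.0811]
ee_rot: [-0.015, 1.0, -0.0, -0.0]
ft_force: [0.8, 0.8, 0.2]
grip_width: 0.294
t 17.05 stop [[-77.8  30.2]] z 0.0811 F [0.76 0.81 0.23] g 0.294 q [-0.42  0.4   0.66  1.87 -0.29  0.97  1.96]
world d [ -0.2  -1.3 -50.6] tool shift [ 0.2 -1.2 50.6] wz -0.0044 tilt [-0.0004 -0.0005]
```

View pics/side10.png

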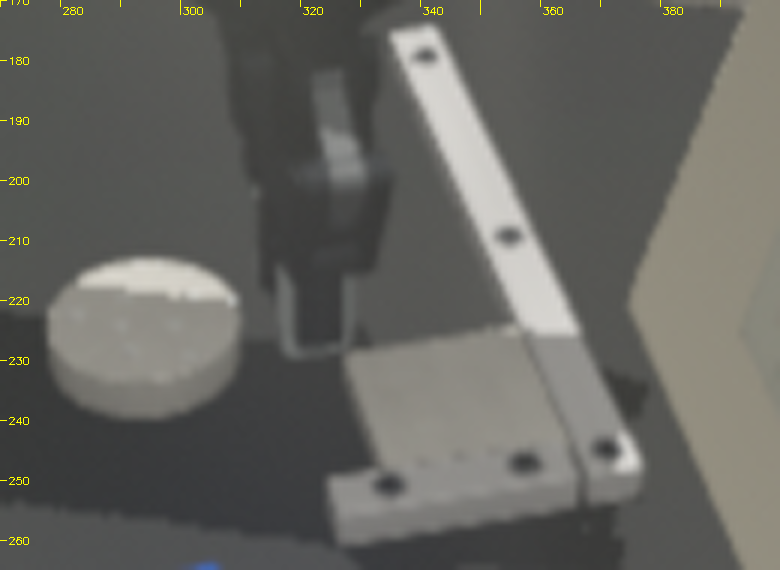

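The fingers hang behind the plate's rear edge, clear of block A (right edge about (310,222)) and of the short bar. I'll descend and press.

```bash
python3 -m creep '[[0,0,-0.004,0,-1,20,180],[0,0,0,0,0,20,180],[0,0,0,0,0,10,180],[0,0,0,0,0,0,180],[0,0,0,0,0,0,180]]'
python3 -c "
from h import *
st();plan((-71,29,.0305),90)"
```

```text
clock: 17.6
position: [0.5411, -0.1161, 0.0318]
ee_rot: [-0.018, 1.0, -0.0, 0.001]
ft_force: [0.1, -0.1, 0.4]
grip_width: 0.291
t 17.6 stop [[-77.1  29.3]] z 0.0318 F [ 0.15 -0.06  0.39] g 0.291 q [-0.38  0.48  0.62  1.9  -0.35  0.88  2.02]
world d [ 6.1 -0.1 -1.3] tool shift [-6.1 -0.3  1.3] wz 0.0017 tilt [ 0.0012 -0.0001]
```

```bash
python3 -m creep '[[0,0,0,-3,0,1,180],[0,0,0,-3,0,0,180],[0,0,0,0,0,0,180]]'
python3 -m creep '[[0,0,0,-1,0,0,180],[0,0,0,0,0,0,180]]'
python3 -m creep '[[0,0,0,-1,0,0,180],[0,0,0,0,0,0,180]]'
python3 -m creep '[[0,0,0,-1,0,0,180],[0,0,0,0,0,0,180]]'
python3 -c "
from h import *
st()"
```

```text
clock: 17.9
position: [0.5473, -0.1156, 0.0303]
ee_rot: [-0.019, 1.0, 0.0, 0.001]
ft_force: [-0.2, -0.4, 0.3]
grip_width: 0.296
clock: 18.1
position: [0.5476, -0.1156, 0.0299]
ee_rot: [-0.019, 1.0, 0.0, 0.0]
ft_force: [-0.3, 0.1, 0.2]
grip_width: 0.293
clock: 18.3
position: [0.5485, -0.1156, 0.0298]
ee_rot: [-0.019, 1.0, 0.0, 0.0]
ft_force: [-0.4, -0.4, -0.5]
grip_width: 0.295
clock: 18.5
position: [0.5491, -0.1156, 0.0297]
ee_rot: [-0.019, 1.0, 0.0, -0.0]
ft_force: [-1.5, 0.7, 1.6]
grip_width: 0.295
t 18.5 stop [[-69.   29.5]] z 0.0297 F [-1.54  0.71  1.6 ] g 0.295 q [-0.38  0.5   0.61  1.87 -0.36  0.88  2.02]
```

```bash
python3 -m creep '[[0,0,0,-1,0,-0.5,180],[0,0,0,0,0,0,180]]'
python3 -m creep '[[0,0,0,-1,0,0,180],[0,0,0,0,0,0,180]]'
python3 -c "
from h import *
st()"
```

```text
clock: 18.7
position: [0.5494, -0.1155, 0.0297]
ee_rot: [-0.018, 1.0, 0.0, -0.001]
ft_force: [-5.6, 0.3, 0.3]
grip_width: 0.291
clock: 18.9
position: [0.5495, -0.1156, 0.0297]
ee_rot: [-0.018, 1.0, 0.0, -0.002]
ft_force: [-10.2, 0.6, 3.8]
grip_width: 0.294
t 18.9 stop [[-68.6  29.6]] z 0.0297 F [-10.17   0.58   3.82] g 0.294 q [-0.37  0.5   0.61  1.87 -0.36  0.89  2.02]
```

The fingers stop at x = -68.6 in the stop frame, matching -68.7 earlier, so the plate is flush on the long bar. Now I'll retreat.

```bash
python3 -m creep '[[0,0,0,5,0,0,180],[0,0,0,5,0,0,180],[0,0,0,0,0,-25,180],[0,0,0,0,0,-40,180],[0,0,0,0,0,-45,180],[0,0,0,20,40,-40,180],[0,0,0,20,45,-40,180],[0,0,0,0,45,0,180]]'
python3 -m creep '[[0,0,0,0,45,0,180],[0,0,0,0,40,0,180],[0,0,0,0,0,0,180],[0,0,0,0,0,0,180]]'
python3 - <<'E'
from h import *
st()
p,d=camera("side");crop(p,260,170,400,265,5,"pics/side11.png")
p,d=camera("top");crop(p,250,200,350,310,5,"pics/top11.png")
g=cv2.cvtColor(p,6)
for x in(296,305,314):print("col",x,g[222:230,x])
for y in(232,240,250):print("row",y,g[y,316:330], "left",g[y,288:296])
print("bot",[g[252:261,x].tolist() for x in(295,305,317)])
_,b=cv2.threshold(g,130,255,0);n,l,s,c=cv2.connectedComponentsWithStats(b)
for i in range(1,n):
    if 700<s[i][4]<1100: print(s[i],c[i])
E
```

```text
clock: 19.7
position: [0.5057, -0.004, 0.2097]
ee_rot: [-0.017, 1.0, 0.001, 0.004]
ft_force: [0.8, 0.0, -1.0]
grip_width: 0.295
clock: 20.1
position: [0.5017, 0.0823, 0.2053]
ee_rot: [-0.02, 1.0, 0.0, 0.0]
ft_force: [0.2, -0.9, 0.0]
grip_width: 0.291
t 20.1 stop [[-109.5  229. ]] z 0.2053 F [ 0.19 -0.92  0.03] g 0.291 q [-0.8   0.11  0.59  1.86 -0.07  1.19  1.42]
col 296 [245 245 244 239 228 227 233 235]
col 305 [245 246 245 237 219 222 232 236]
col 314 [245 246 246 241 227 226 233 236]
row 232 [238 238 238 238 238 236 233 237 240 239 236 232 235 240] left [ 83  83  84 100 151 210 233 237]
row 240 [238 239 238 238 237 231 223 232 242 245 245 245 245 245] left [ 83  82  90 124 183 225 237 240]
row 250 [241 241 241 241 241 236 230 234 243 246 246 245 246 245] left [ 88  94 101 145 208 234 238 239]
bot [[239, 239, 235, 211, 153, 106, 86, 83, 82], [238, 239, 238, 224, 178, 120, 89, 84, 84], [242, 243, 243, 234, 191, 127, 91, 84, 83]]
[551 201  88  25 749] [596.35113485 213.17623498]
[425 252  32  32 797] [440.52195734 267.60476788]
[259 269  35  34 933] [275.70418006 285.72454448]
```

View pics/side11.png

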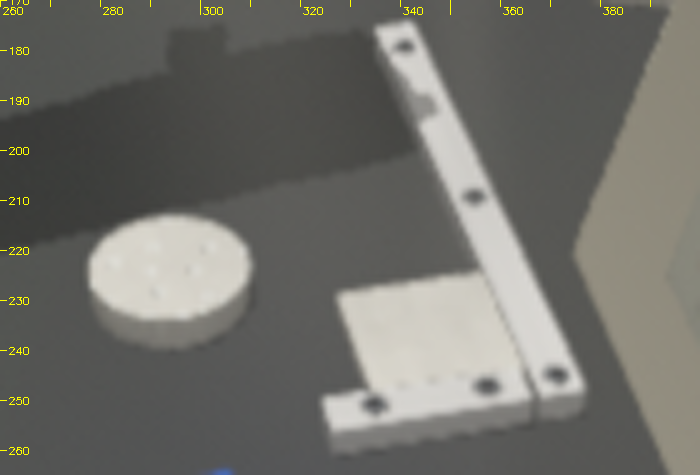

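View pics/top11.png

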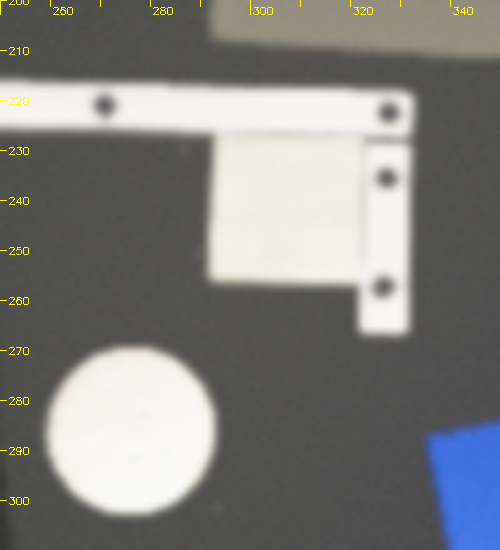

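The plate is home: its left edge is at column 292–293, its rear edge at row 256–257, and the seams show no gap. Both round blocks are at their original pixels. The robot is clear, so I'll hand in.

```bash
python3 -c "
from workcell import *
print(hand_in())"
```

```text
the job is handed in; nothing more can be done
None
```

The plate is home in the corner, flush against both bars, and I handed the job in at about 20 s with the gripper clear of everything. I only pushed it flat on the bench, with the part-closed fingers: first to the long bar, then along it to the short bar, then one light press on the rear edge. I never gripped it or picked it up.

**Last checks:**
- **Position:** before the final press, the visible plate corners in the top view were within about 0.5 mm of home on the long-bar and rear sides. The one beside the short bar read 1.3 mm off, because that bar partly hides it.
- **Squareness:** the edges are parallel to the bars as far as the images can show, and no gap shows at either seam.
- **Flush with the long bar:** the final press stopped at -68.6 mm in the stop's frame, matching -68.7 mm from the first contact.
- **Round blocks:** both are at their starting pixels in the top view.
- **Forces:** the highest wrist force I read was about 20 N.

**Disagreements:**
- **Finger offset:** the fingers stopped about 12 mm from the plate's edge when pushing towards the short bar, but about 9 mm towards the long bar. That is roughly in line with the 2 mm camera calibration.
- **Side camera:** it read one plate corner 2.4 mm off, also roughly within that calibration.

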